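# Close a two-part plaster mould in a ratchet clamp and keep the pressure on

## Task

Stand the loose plaster mould half on the clamp board, between the two rows of wooden pegs and in the space between the sprung jaw pad and the fixed half, upright and with its knobbed face towards the fixed half, and let go of it. Then pump the clamp's trigger against its handle, letting it spring back between strokes, until the jaw has pushed the loose half right up against the fixed half; do not push the jaw or its pad by hand. Finish while still squeezing the trigger, with the jaw pad pressed about half way in against its spring; never press the pad right in, because the plaster would crack, and leave the other things on the bench alone.

Things in the scene. Friction and masses are not known exactly. Their poses are not given: they have to be found in the camera images.
- clamp: Bench clamp on a fixed plywood board, 365 x 165 x 10 mm (x -40 to 325). Origin: on the worktop under the handle's front face; x = the way the jaw travels (roughly to the robot's left), y across, z up. A dark steel housing (x -20 to 52, y +-20, up to z 98) carries handle and trigger; a wooden end stop 82 mm high stands at x 303, behind the fixed mould half.
- loose_half: Loose half of a plaster mould: off-white block 62 thick (x), 120 wide (y), 85 high (z) mm, 0.4 to 0.6 kg, standing. Origin under it; knobbed face (small round knobs 4 mm proud) at x -29, plain back at x +33. Grasp across the 62. In the clamp its -x must point along the clamp's +x (yaw = clamp's plus half a turn); fully closed its origin is at clamp x 212.
- knob_face (a point): Middle of the knobbed face of the loose half, at half height.
- back_half: The other mould half, same shape, fixed in the clamp against the end stop (origin at clamp x 270, z 10 mm), its knobbed face towards the jaw at clamp x 241 mm, top at z 95 mm.
- seat (a point): Good place for the loose half's origin: on the board, clamp (172, 0, 10) mm. Its back is then at clamp x 139 mm and 40 mm stay free to the fixed half; the pad's face is at 89 to 109 mm. Two rows of four wooden pegs, 10 mm thick, round tops 22 mm above the board, stand at clamp x 135 to 219, y +-67.5 mm: 125 mm clear between the rows.
- squeeze_point (a point): Where to squeeze from above, fingers closing along clamp x: clamp (0, 0, 136) mm, front face of the fixed wooden handle (x -14 to 0, 26 mm wide, top at z 155). Nothing but handle and trigger is above z 100 here. Fingers centred here close to 28 to 30 mm for a full stroke, gently (20 to 25 N is enough); open to 72 mm or more to let the trigger spring fully back.
- trigger (a joint): Angle of the trigger, an aluminium lever 22 mm wide, 10 thick (hinge at clamp x 19, z 84): 0 released, its front face at x +34 mm at the squeeze height; 0.38 rad squeezed, face at +14; rubber stop at 0.42. Sprung open; takes 3 to 16 N. Its pawl drives the jaw's toothed bar (4.5 mm teeth) 38 mm per rad, about 13 mm a full stroke; on the way back it slips over the teeth and the jaw stays.
- jaw (a joint): Jaw advance along clamp x: 0 back, 0.108 m at most; starts between 0 and 0.02. With the mould just closed and the pad not pressed in it is 0.090. With the trigger released only about 3 N of friction keeps it from being pushed back, so firm pressure lasts only while the trigger stays squeezed.
- pad (a joint): How far the jaw's sprung round pad (40 mm across, centre at z 40 mm) is pressed in: 0 free, 0.016 m right in; 1 N per mm. Pushing the loose half along the board also presses it in by some mm.
- pad_face (a point): Middle of the pad's front face (clamp x 89 mm + jaw - pad, z 40 mm).
- white_cup: White cup, 60 mm, a bystander behind the clamp. Origin under it.
- brown_bowl: Brown bowl, 95 mm, a bystander. Origin under it.
- tape: Roll of tape, 84 mm, lying flat, a bystander. Origin under it.

How it is judged:
By the outcome, as a careful person would: the job done as asked, in the order asked, and still so for the second after the job is handed in, while the arm keeps its last pose, push and grip.
It also fails if it takes over 64 s, if anything falls off the work surface, if the arm or the gripper's body presses on something with over 40 N, if the wrist force passes 120 N, or if a joint passes its speed limit or range.

## Robot

A 7-joint arm with a two-finger parallel gripper is mounted at the origin on a cart in front of the work surface, level with it; the furniture and walls round the work are solid. World frame = base frame: x ahead of the robot, y to its left, z up, the work surface at z = 0. Lengths are in m, angles in rad, forces in N, time in s.
With the tool pointing down it reaches from about 0.425 to 0.975 m from the base axis. Payload 16.7 kg.
Tool frame: the origin (TCP) lies between the finger pads; the fingertips stand 22 mm ahead of it and the grasp point (between the pads) lies 3 mm ahead of it (r.finger_overhang is the distance from the TCP to the fingertips, in m); x points along the fingers, y is the direction in which the jaws open and shut, and the axes are right-handed (so a half turn about x gives the same grasp; the last joint's range is limited). The gripper opens to 85 mm and grips with 20 to 120 N. Pads are 22 mm wide; open, the fingers measure 114 mm over their backs; the gripper's body (76 mm by 85 mm) begins 54 mm behind the grasp point. The pads swing forward as they close: fully open they stand 13 mm farther back than shut.
Start: joints at [1.179, 0.426, 0.074, 1.606, -0.034, 1.111, -0.067], TCP at [0.162, -0.655, 0.216] pointing down, gripper open.
Joint ranges: [-2.85, 2.85], [-0.5, 2.14], [-1.23, 1.37], [0.21, 2.46], [-1.02, 4.16], [0.16, 2.05], [-2.73, 2.73]. Speed limits (rad/s): [1.89, 1.89, 2.39, 2.39, 3.01, 3.01, 3.01].

## Interface

Orientations are given as a 3x3 rotation matrix whose columns are the frame's x, y, z axes.
In Python, from workcell import r, imaging gives the robot as it stands.
- The arm moves only by the tool step_arm, never from a script. Its argument "increments" is a list that holds one entry, the list of rows, each a list of 7 numbers: the opening, from -1 (shut) to 1 (fully open), then the shift along the tool's x, y, z in mm, then the turn, a rotation vector about the tool's x, y, z in degrees. In form: [[[jaw, x, y, z, ax, ay, az], ...]]. A call has 1 to 20 rows; each row is the pose to reach, as a shift and turn from the pose commanded when the call began, along the tool's axes at that moment; what a row does not reach only later rows make up. A row lasts 1/12 s, in which the tool goes at most 41.7 mm and 7.16 degrees, less where a joint would pass 70% of its speed; a pose out of reach is approached as far as the arm can. A call with a gripper value outside its range is refused whole. The fingers move at their own pace and stop on an object; "force" is the grip in N (left out, the last holds). Time passes only in rows, so rows that repeat a pose let the fingers close. It gives the time, the measured TCP pose, the force and the opening at its end, in the units of the state.
- r.sense(): the state, without advancing time (a new reading comes with each control period).
- imaging.capture(name): name is "scene" or "top"; returns a dict with "color" (400x640x3 uint8, red, green, blue), "camera_matrix" (3x3 intrinsics, pixels), "R" (3x3) and "t" (3): a world point X has camera coordinates R X + t. Camera axes: x right, y down, z forward; pixel columns grow to the right and rows downward; lengths in m; the calibration is good to about 2 mm. A picture is of the moment at which its call begins. There is no depth.
- r.finish_job(): hands the job in, once; it reports no verdict.
The state is a dict: "time": time; "qpos": joint angles; "dq": joint speeds; "joint_efforts": joint torques, N m; "tool_pos": TCP position; "eef_rot": TCP orientation; "ft_force": force on the tool from outside, world axes, zero at the start; "wrist_torque": the same for the moment, N m; "opening": opening from 0.0 (shut) to 1.0 (fully open).
Only numpy, scipy, OpenCV 4.12 (cv2) and the standard library are available. Lean on these libraries where they do the work, as an engineer would, in place of code of your own. Each camera call takes 0.05 s, during which the arm holds its last target. There are 200 camera calls.

## Working session

There is one attempt and no reset: what is moved stays moved. The work goes in short steps, Python scripts to look and compute and a tool call to move; the robot and the scene stay as the last step left them, time stands still between calls to the robot, and variables do not carry over. Pictures are saved under pics/ and viewed, about 8 in all and at most 12, crops included, and the job is handed in when it is done.

Besides the shell and the picture viewer there is one more tool, called after "Request:" as a command line: name --argument value ..., lists and objects as JSON in quotes. step_arm: Moves the arm, as the interface text tells. Its arguments: {"type":"object","properties":{"increments":{"type":"array","items":{"type":"array","items":{"type":"array","items":{"type":"number"}}}},"force":{"type":"number"}},"required":["increments"]}

```bash
mkdir -p pics; ls; python3 - <<'E'
from workcell import r, imaging
import cv2,numpy as np,pickle
s=r.sense(); print(s)
for n in("scene","top"):
    c=imaging.capture(n); cv2.imwrite(f"pics/{n}0.png",c["color"][:,:,::-1]); pickle.dump(c,open(f"{n}0.pkl","wb"))
    print(n,c["camera_matrix"].round(1).tolist(),(-c["R"].T@c["t"]).round(3),c["R"].round(3).tolist())
E
```

```text
pics
{'time': 0.0, 'qpos': array([ 1.1795012 ,  0.42679296,  0.07384081,  1.60664306, -0.03408355,
        1.11081492, -0.06709264]), 'dq': array([ 0.00038407, -0.00128624, -0.00136133, -0.00348799,  0.00095971,
        0.00156131, -0.00095813]), 'joint_efforts': array([-3.10811147e-04, -9.49844456e+01,  3.76125410e+00, -4.63530493e+01,
        1.93097064e-02,  1.00160355e-02,  6.55985696e-05]), 'tool_pos': array([ 0.16148505, -0.65492806,  0.21555376]), 'eef_rot': array([[-4.49169349e-04,  2.39436949e-01, -9.70911812e-01],
       [ 1.32512633e-03, -9.70910914e-01, -2.39437341e-01],
       [-9.99999021e-01, -1.39412872e-03,  1.18819219e-04]]), 'ft_force': array([-0.10739911, -0.23738118,  0.01248486]), 'wrist_torque': array([ 0.02368196, -0.01830644, -0.02852417]), 'opening': 0.9967891631502709}
scene [[369.6, 0.0, 314.1], [0.0, 369.6, 205.3], [0.0, 0.0, 1.0]] [0.165 0.659 0.652] [[-0.754, -0.656, -0.007], [-0.401, 0.47, -0.786], [0.519, -0.59, -0.618]]
top [[377.2, 0.0, 314.1], [0.0, 377.2, 197.7], [0.0, 0.0, 1.0]] [0.433 0.147 0.943] [[-0.146, -0.989, -0.002], [-0.965, 0.142, -0.222], [0.22, -0.03, -0.975]]
```

View pics/scene0.png

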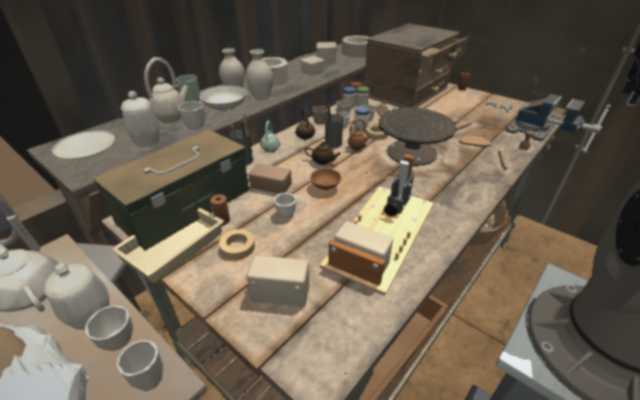

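View pics/top0.png

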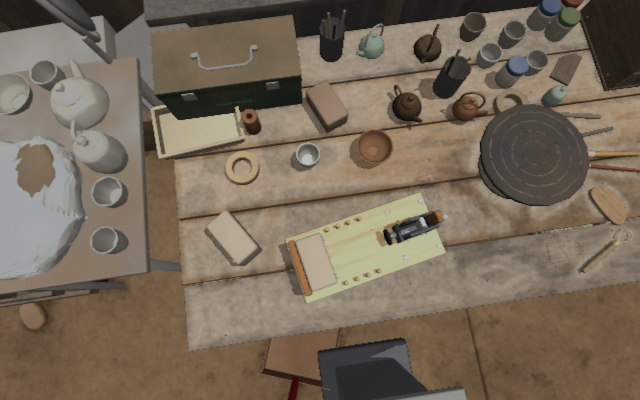

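```bash
cat > h.py <<'E'
import numpy as np,pickle,cv2
def ray(c,px,z):
    K,R,t=c["camera_matrix"],c["R"],c["t"]; o=-R.T@t
    out=[]
    for u,v in px:
        d=R.T@np.linalg.inv(K)@[u,v,1]; out.append(o+d*(z-o[2])/d[2])
    return np.array(out)
def proj(c,X):
    p=(c["R"]@np.atleast_2d(X).T).T+c["t"]; p=p@c["camera_matrix"].T; return p[:,:2]/p[:,2:]
def box(c,m):
    n,l,s,cc=cv2.connectedComponentsWithStats(m); return n,l,s,cc
E
python3 - <<'E'
import cv2
a=cv2.imread("pics/top0.png")[185:305,195:455]; b=cv2.imread("pics/scene0.png")[150:310,235:445]
cv2.imwrite("pics/c1.png",cv2.resize(a,None,fx=3,fy=3,interpolation=cv2.INTER_CUBIC))
cv2.imwrite("pics/c2.png",cv2.resize(b,None,fx=3.6,fy=3.6,interpolation=cv2.INTER_CUBIC))
E
```

```text
(no output)
```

View pics/c1.png

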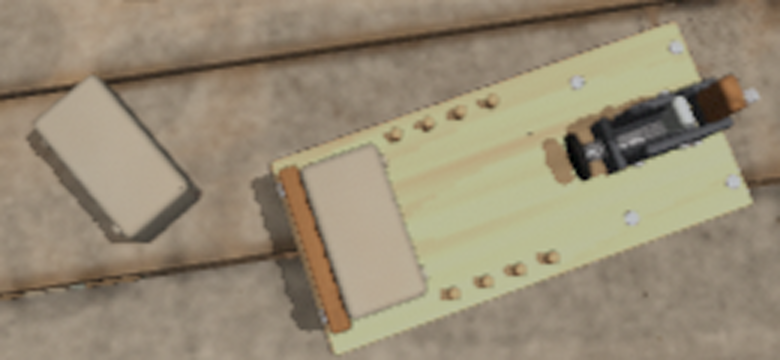

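View pics/c2.png

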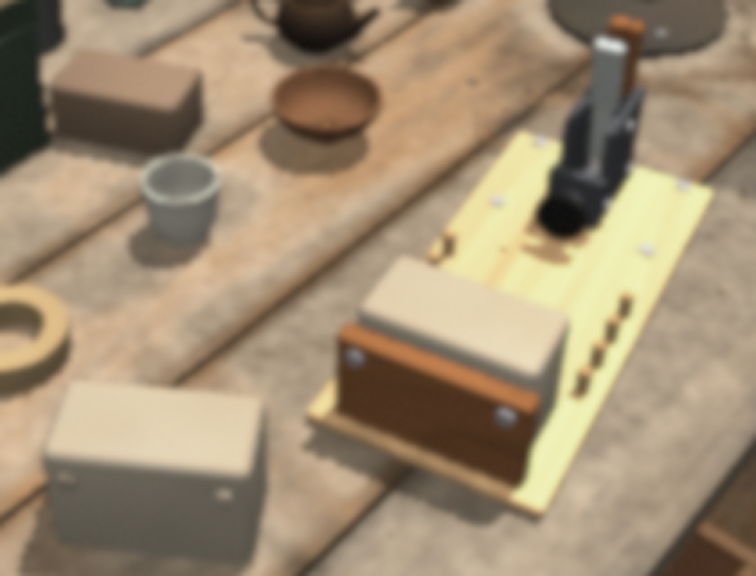

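```bash
python3 - <<'E'
from h import *
c=pickle.load(open("top0.pkl","rb")); im=c["color"]; hsv=cv2.cvtColor(im,cv2.COLOR_RGB2HSV)
off=np.array([195,185])
def crop(p): return (np.array(p)+.5)/3-.5+off
B=ray(c,crop([(335,354),(275,162),(677,24),(751,203)]),.01)[:,:2]
print("board",B.round(4).tolist(),np.linalg.norm(np.roll(B,-1,0)-B,axis=1).round(4))
# board frame: order: x=325,y=? 
# clamp +x -> left; y: z up => y = z x x
ex=((B[0]+B[1])-(B[2]+B[3]));ex/=np.linalg.norm(ex);ey=np.array([-ex[1],ex[0]])
o=B.mean(0)-ex*.1425
print("clamp yaw",np.degrees(np.arctan2(ex[1],ex[0])),"orig",o)
# two side edges yaw
for a,b in((1,2),(0,3)):
    d=B[a]-B[b];print(np.degrees(np.arctan2(d[1],d[0])))
# pegs tops z=.032
P=ray(c,crop([(395,134),(427,124),(460,112),(492,101),(451,293),(485,281),(516,269),(551,257)]),.032)[:,:2]
for p in P: print("peg",((p-o)@ex).round(4),((p-o)@ey).round(4))
for q,z in(((385,146),.095),((425,290),.095),((302,170),.095),((350,318),.095)):
    p=ray(c,crop([q]),z)[0,:2];print("fixed",(p-o)@ex,(p-o)@ey)
p=ray(c,crop([(580,158)]),.04)[0,:2];print('pad',(p-o)@ex,(p-o)@ey)
# pixel values & loose mask
x=im[210:270,200:265]
t=im[238,232].astype(int);print("topcol",t,hsv[238,232])
m=(np.abs(im.astype(int)-t).sum(2)<40).astype(np.uint8)
m[:, :200]=0;m[:,265:]=0;m[:205]=0;m[272:]=0
m=cv2.morphologyEx(m,cv2.MORPH_OPEN,np.ones((3,3),np.uint8))
n,l,s,cc=cv2.connectedComponentsWithStats(m);k=l[238,232];print(s[k])
cn=max(cv2.findContours((l==k).astype(np.uint8),0,1)[0],key=len)[:,0]
W=ray(c,cn,.085)[:,:2]
r=cv2.minAreaRect((W*1000).astype(np.float32));print("loose mask",r)
L=ray(c,crop([(92,77),(32,128),(128,238),(190,185)]),.085)[:,:2]
print("hand",L.round(4).tolist(),L.mean(0),np.linalg.norm(np.roll(L,-1,0)-L,axis=1))
d=L[2]-L[1];print(np.degrees(np.arctan2(d[1],d[0])));d=L[3]-L[0];print(np.degrees(np.arctan2(d[1],d[0])))
E
```

```text
board [[0.3922, 0.1732], [0.5508, 0.2007], [0.6173, -0.1518], [0.4607, -0.1804]] [0.1609 0.3587 0.1592 0.3602]
clamp yaw 100.8164011480453 orig [ 0.53199129 -0.1295402 ]
100.67582895111025
100.95637982522926
peg 0.2211 -0.0671
peg 0.1938 -0.0662
peg 0.1651 -0.0666
peg 0.1373 -0.0666
peg 0.2218 0.0659
peg 0.1933 0.066
peg 0.1669 0.0654
peg 0.1374 0.0658
fixed 0.23602949024605 -0.05320509991838467
fixed 0.24368621166130067 0.05617585253303929
fixed 0.3007781147589165 -0.05663764105773221
fixed 0.30203770564400745 0.056942632795694684
pad 0.0885638299522063 0.0007417966458279334
topcol [183 170 150] [ 18  46 183]
[ 208  212   46   50 1158]
loose mask ((565.3439331054688, 319.9230651855469), (112.28427124023438, 54.48047637939453), 33.29277420043945)
hand [[0.6271, 0.3277], [0.5943, 0.3769], [0.5009, 0.3126], [0.5335, 0.2622]] [0.56394132 0.31982313] [0.05912597 0.11332686 0.05996136 0.11432464]
-145.43334824411804
-145.02547146860584
```

Request:
step_arm --increments '[[[1, -85, -60, -140, 0, 0, 0], [1, -85, -203, -450, -10, 0, 0], [1, -85, -203, -450, -21, 0, 0], [1, -85, -203, -450, -21, 0, 0], [1, -85, -203, -450, -21, 0, 0], [1, -85, -203, -450, -21, 0, 0], [1, -85, -203, -450, -21, 0, 0], [1, -85, -203, -450, -21, 0, 0], [1, -85, -203, -450, -21, 0, 0], [1, -85, -203, -450, -21, 0, 0], [1, -85, -203, -450, -21, 0, 0], [1, -85, -203, -450, -21, 0, 0], [1, -85, -203, -450, -21, 0, 0]]]' --force 60

```text
time: 1.18
tool_pos: [0.5561, -0.3433, 0.3018]
eef_rot: [[0.003, 0.579, -0.816], [0.003, -0.816, -0.579], [-1.0, -0.001, -0.004]]
ft_force: [-0.5, 1.5, 0.9]
opening: 0.999
```

```bash
cat > to.py <<'E'
import sys,numpy as np
from scipy.spatial.transform import Rotation as Ro
from workcell import r
# usage: to.py x y z yaw_of_tool_y(deg)   -> increments in tool axes
s=r.sense(); R=s["eef_rot"]; x,y,z,w=map(float,sys.argv[1:5]); w=np.radians(w)
ty=np.array([np.cos(w),np.sin(w),0]);tx=np.array([0,0,-1.]);T=np.c_[tx,ty,np.cross(tx,ty)]
print("t",round(s["time"],2),"pos",s["tool_pos"].round(4),"yaw",np.degrees(np.arctan2(R[1,1],R[0,1])).round(2),"F",s["ft_force"].round(1),"op",round(s["opening"],3))
print("shift",(R.T@(np.array([x,y,z])-s["tool_pos"])*1000).round(1),"turn",np.degrees(Ro.from_matrix(R.T@T).as_rotvec()).round(2))
E
python3 to.py .5645 .32 .16 -55.2
```

```text
t 1.18 pos [ 0.5561 -0.3433  0.3018] yaw -54.64 F [-0.5  1.5  0.9] op 0.999
shift [ 143.6 -536.  -390.2] turn [ 0.56 -0.22  0.04]
```

Request:
step_arm --increments '[[[1, 30, -536, -390, 0.5, 0, 0], [1, 30, -536, -390, 0.5, 0, 0], [1, 30, -536, -390, 0.5, 0, 0], [1, 30, -536, -390, 0.5, 0, 0], [1, 30, -536, -390, 0.5, 0, 0], [1, 30, -536, -390, 0.5, 0, 0], [1, 30, -536, -390, 0.5, 0, 0], [1, 30, -536, -390, 0.5, 0, 0], [1, 30, -536, -390, 0.5, 0, 0], [1, 30, -536, -390, 0.5, 0, 0], [1, 30, -536, -390, 0.5, 0, 0], [1, 30, -536, -390, 0.5, 0, 0], [1, 60, -536, -390, 0.5, 0, 0], [1, 60, -536, -390, 0.5, 0, 0], [1, 100, -536, -390, 0.5, 0, 0], [1, 143, -536, -390, 0.5, 0, 0], [1, 143, -536, -390, 0.5, 0, 0], [1, 143, -536, -390, 0.5, 0, 0], [1, 143, -536, -390, 0.5, 0, 0]]]'

```text
time: 2.77
tool_pos: [0.5617, 0.3131, 0.1552]
eef_rot: [[-0.005, 0.567, -0.824], [-0.002, -0.824, -0.567], [-1.0, -0.001, 0.005]]
ft_force: [0.3, -0.6, 0.2]
opening: 0.999
```

```bash
python3 to.py .5645 .32 .0635 -55.2; python3 - <<'E'
from workcell import imaging
import cv2,pickle
c=imaging.capture("scene");pickle.dump(c,open("s1.pkl","wb"))
d=imaging.capture("top")
a=cv2.resize(c["color"][170:320,180:400,::-1],None,fx=3,fy=3,interpolation=cv2.INTER_CUBIC)
cv2.imwrite("pics/s1.png",a)
E
```

```text
t 2.77 pos [0.5617 0.3131 0.1552] yaw -55.49 F [ 0.3 -0.6  0.2] op 0.999
shift [91.7 -4.  -6.7] turn [-0.29  0.28  0.08]
```

View pics/s1.png

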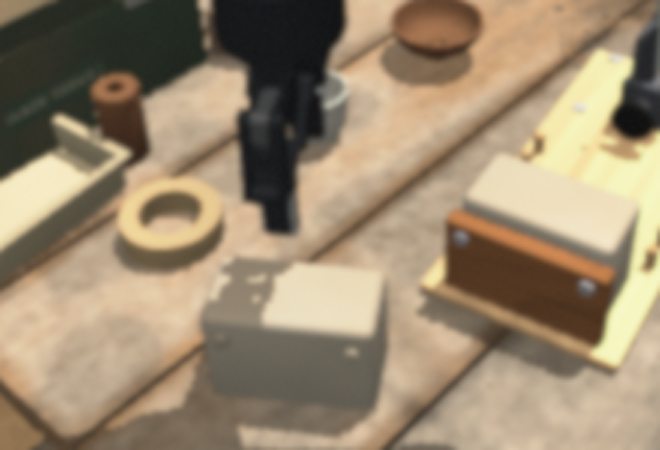

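```bash
python3 to.py .5645 .32 .0635 -55.2
```

```text
t 2.87 pos [0.5641 0.3117 0.159 ] yaw -55.67 F [ 1.2 -1.2 -0. ] op 1.001
shift [95.5 -6.7 -5. ] turn [-0.47 -0.   -0.01]
```

Request:
step_arm --increments '[[[1, 20, -6.7, -5, -0.5, 0, 0], [1, 45, -6.7, -5, -0.5, 0, 0], [1, 45, -6.7, -5, -0.5, 0, 0], [1, 45, -6.7, -5, -0.5, 0, 0]]]'

```text
time: 3.2
tool_pos: [0.5646, 0.3192, 0.1145]
eef_rot: [[0.0, 0.57, -0.822], [-0.0, -0.822, -0.57], [-1.0, 0.001, 0.0]]
ft_force: [0.4, 0.6, 1.3]
opening: 0.998
```

```bash
python3 to.py .5645 .32 .0635 -55.2
```

```text
t 3.2 pos [0.5646 0.3192 0.1145] yaw -55.24 F [0.4 0.6 1.3] op 0.998
shift [51.  -0.7 -0.3] turn [-0.04  0.   -0.03]
```

Request:
step_arm --increments '[[[1, 25, -0.7, 0, 0, 0, 0], [1, 51, -0.7, 0, 0, 0, 0], [1, 51, -0.7, 0, 0, 0, 0], [0.4, 51, -0.7, 0, 0, 0, 0], [0.2, 51, -0.7, 0, 0, 0, 0], [0.2, 51, -0.7, 0, 0, 0, 0], [0.2, 51, -0.7, 0, 0, 0, 0], [0.2, 51, -0.7, 0, 0, 0, 0], [0.2, 51, -0.7, 0, 0, 0, 0], [0.2, 51, -0.7, 0, 0, 0, 0]]]' --force 60

```text
time: 4.03
tool_pos: [0.5661, 0.3221, 0.0667]
eef_rot: [[0.005, 0.571, -0.821], [0.002, -0.821, -0.571], [-1.0, 0.001, -0.006]]
ft_force: [-2.2, -4.2, 22.4]
opening: 0.601
```

```bash
python3 to.py .4997 .0395 .16 -79.2
```

```text
t 4.03 pos [0.5661 0.3221 0.0667] yaw -55.18 F [-2.2 -4.2 22.4] op 0.601
shift [-94.3 194.2 215.3] turn [24.02 -0.34 -0.  ]
```

```bash
python3 - <<'E'
from workcell import imaging
import cv2,pickle,numpy as np
c=imaging.capture("scene")
d=imaging.capture("top")
a=cv2.resize(c["color"][200:320,200:360,::-1],(640,480),interpolation=cv2.INTER_CUBIC)
cv2.imwrite("pics/s2.png",a)
E
python3 to.py .4997 .0395 .16 -79.2
```

```text
t 4.13 pos [0.5661 0.3221 0.0667] yaw -55.19 F [-1.3 -3.5 22.2] op 0.6
shift [-94.3 194.2 215.3] turn [24.01 -0.34 -0.  ]
```

View pics/s2.png

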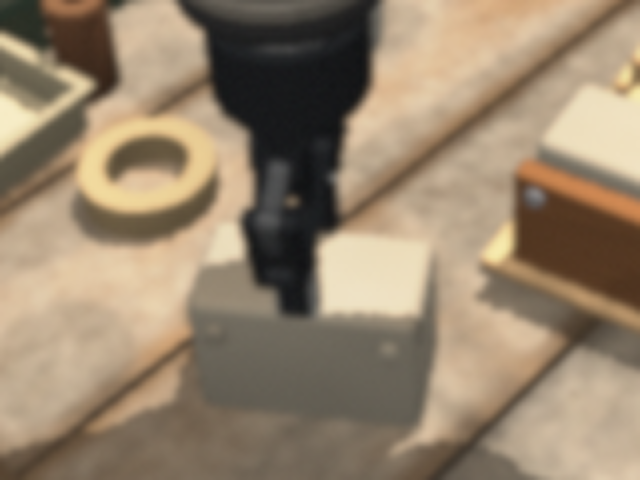

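```bash
python3 - <<'E'
from h import *
from workcell import r,imaging
c=imaging.capture("scene"); s=r.sense()
print(r.finger_overhang,[a for a in dir(r) if a[0]!='_'])
p=s["tool_pos"];R=s["eef_rot"]
f=lambda X:((proj(c,X)-[200,200])*4).round(0).tolist()
for dx in(0,.022,.035):
  for dy in(-.026,0,.026): print(dx,dy,f(p+R@[dx,dy,0]))
# block corners expected, top and bottom
n=np.array([np.cos(np.radians(124.8)),np.sin(np.radians(124.8))]);l=np.array([n[1],-n[0]]);b=np.array([.5645,.32])
for z in(.085,0):
  print(z,[f(np.r_[b+i*.031*n+j*.06*l,z])[0] for i,j in((1,1),(1,-1),(-1,-1),(-1,1))])
E
```

```text
0.022 ['IKError', 'finger_overhang', 'finish_job', 'sense']
0 -0.026 [[298.0, 330.0]]
0 0 [[308.0, 291.0]]
0 0.026 [[317.0, 254.0]]
0.022 -0.026 [[301.0, 358.0]]
0.022 0 [[310.0, 319.0]]
0.022 0.026 [[319.0, 282.0]]
0.035 -0.026 [[302.0, 374.0]]
0.035 0 [[312.0, 335.0]]
0.035 0.026 [[320.0, 298.0]]
0.085 [[180.0, 304.0], [418.0, 323.0], [434.0, 231.0], [210.0, 215.0]]
0 [[200.0, 410.0], [422.0, 429.0], [436.0, 337.0], [227.0, 320.0]]
```

```bash
python3 - <<'E'
from h import *
c=pickle.load(open("s1.pkl","rb"))
f=lambda X:((proj(c,X)-[180,170])*3).round(0).tolist()
R=np.array([[-0.005, 0.567, -0.824], [-0.002, -0.824, -0.567], [-1.0, -0.001, 0.005]]);p=np.array([0.5617, 0.3131, 0.1552])
for dx in(-.02,0,.009,.022):
  for dy in(-.05,-.0425,0,.0425): print(dx,dy,f(p+R@[dx,dy,0]))
E
```

```text
-0.02 -0.05 [[278.0, 245.0]]
-0.02 -0.0425 [[280.0, 236.0]]
-0.02 0 [[294.0, 189.0]]
-0.02 0.0425 [[306.0, 146.0]]
0 -0.05 [[280.0, 268.0]]
0 -0.0425 [[283.0, 259.0]]
0 0 [[296.0, 212.0]]
0 0.0425 [[308.0, 169.0]]
0.009 -0.05 [[282.0, 278.0]]
0.009 -0.0425 [[284.0, 270.0]]
0.009 0 [[297.0, 222.0]]
0.009 0.0425 [[309.0, 179.0]]
0.022 -0.05 [[283.0, 293.0]]
0.022 -0.0425 [[286.0, 284.0]]
0.022 0 [[298.0, 236.0]]
0.022 0.0425 [[310.0, 193.0]]
```

Request:
step_arm --increments '[[[0.2, -25, 0, 0, 0, 0, 0], [1, -30, 0, 0, 0, 0, 0], [1, -30, 0, 0, 0, 0, 0], [1, -30, 0, 0, 0, 0, 0], [1, -30, 0, 0, 0, 0, 0], [1, -30, 0, 0, 0, 0, 0], [1, -30, 0, 0, 0, 0, 0]]]'

```text
time: 4.77
tool_pos: [0.5633, 0.321, 0.0918]
eef_rot: [[-0.001, 0.572, -0.821], [-0.0, -0.821, -0.572], [-1.0, -0.0, 0.001]]
ft_force: [-0.0, -0.2, -0.0]
opening: 1.004
```

```bash
python3 to.py .5645 .32 .040 -55.2; python3 - <<'E'
from h import *
from workcell import r,imaging
c=imaging.capture("scene"); d=imaging.capture("top"); s=r.sense()
pickle.dump((c,d,s),open("p3.pkl","wb"))
a=cv2.resize(c["color"][180:320,200:360,::-1],(640,560),interpolation=cv2.INTER_CUBIC)
p=s["tool_pos"];R=s["eef_rot"]
for dx in(-.02,.0,.022):
  for dy in(-.0425,0.0425):
    q=(proj(c,p+R@[dx,dy,0])[0]-[200,180])*4; cv2.circle(a,(int(q[0]),int(q[1])),3,(0,0,255),-1)
cv2.imwrite("pics/s3.png",a)
# block from the top camera
im=d["color"];t=np.array([183,170,150])
m=(np.abs(im.astype(int)-t).sum(2)<45).astype(np.uint8);m[:,:200]=0;m[:,265:]=0;m[:205]=0;m[272:]=0
print(m.sum())
E
```

```text
t 4.77 pos [0.5633 0.321  0.0918] yaw -55.14 F [-0.  -0.2 -0. ] op 1.004
shift [51.8  1.5 -0.4] turn [0.06 0.05 0.01]
0
```

View pics/s3.png

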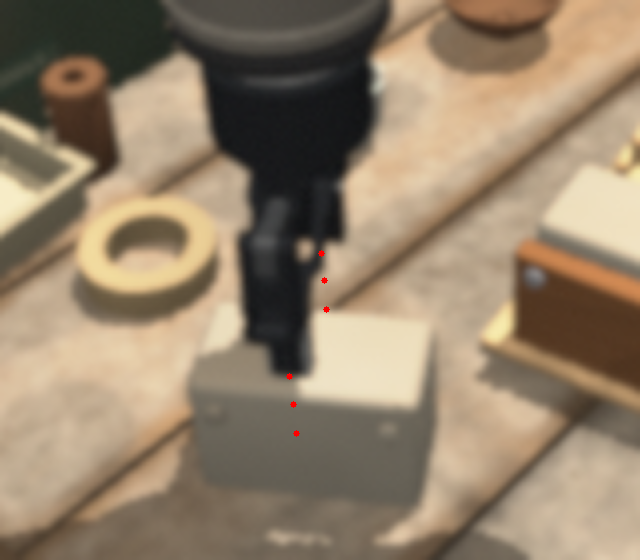

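Request:
step_arm --increments '[[[1, 25, 1.5, 0, 0, 0, 0], [1, 45, 1.5, 0, 0, 0, 0], [1, 55, 1.5, 0, 0, 0, 0], [1, 65, 1.5, 0, 0, 0, 0], [1, 65, 1.5, 0, 0, 0, 0]]]'

```text
time: 5.28
tool_pos: [0.5636, 0.3195, 0.0255]
eef_rot: [[-0.002, 0.572, -0.82], [-0.001, -0.82, -0.572], [-1.0, -0.0, 0.002]]
ft_force: [-0.4, 0.4, 0.9]
opening: 0.998
```

```bash
python3 to.py .5645 .32 .028 -55.2
```

```text
t 5.28 pos [0.5636 0.3195 0.0255] yaw -55.13 F [-0.4  0.4  0.9] op 0.998
shift [-2.5  0.1 -1. ] turn [0.07 0.14 0.02]
```

No contact with the body or table at 0.0255, so the tips really do sit about 40 mm higher than stated. Closing now.

Request:
step_arm --increments '[[[0.5, 0, 0, 0, 0, 0, 0], [0.2, 0, 0, 0, 0, 0, 0], [0.2, 0, 0, 0, 0, 0, 0], [0.2, 0, 0, 0, 0, 0, 0], [0.2, 0, 0, 0, 0, 0, 0], [0.2, 0, 0, 0, 0, 0, 0]]]' --force 60

```text
time: 5.78
tool_pos: [0.565, 0.3204, 0.0286]
eef_rot: [[0.002, 0.571, -0.821], [0.001, -0.821, -0.571], [-1.0, 0.0, -0.002]]
ft_force: [-2.0, 0.8, 7.0]
opening: 0.721
```

```bash
python3 to.py .4997 .0395 .16 -79.2
```

```text
t 5.78 pos [0.565  0.3204 0.0286] yaw -55.15 F [-2.   0.8  7. ] op 0.721
shift [-131.7  193.2  213.9] turn [ 2.405e+01 -1.000e-01  1.000e-02]
```

Request:
step_arm --increments '[[[0.2, -30, 0, 0, 0, 0, 0], [0.2, -70, 0, 0, 0, 0, 0], [0.2, -110, 0, 0, 0, 0, 0], [0.2, -132, 30, 33, 5, 0, 0], [0.2, -132, 60, 66, 10, 0, 0], [0.2, -132, 90, 99, 15, 0, 0], [0.2, -132, 115, 127, 18, 0, 0], [0.2, -132, 140, 155, 21, 0, 0], [0.2, -132, 165, 183, 24, 0, 0], [0.2, -132, 193, 214, 24, 0, 0], [0.2, -132, 193, 214, 24, 0, 0], [0.2, -132, 193, 214, 24, 0, 0], [0.2, -132, 193, 214, 24, 0, 0], [0.2, -132, 193, 214, 24, 0, 0]]]'

```text
time: 6.95
tool_pos: [0.4993, 0.0403, 0.1596]
eef_rot: [[0.0, 0.19, -0.982], [0.0, -0.982, -0.19], [-1.0, -0.0, -0.001]]
ft_force: [-0.2, 0.2, -4.6]
opening: 0.717
```

```bash
python3 to.py .4997 .0395 .16 -79.2; python3 - <<'E'
from h import *
from workcell import r,imaging
c=imaging.capture("scene"); d=imaging.capture("top"); s=r.sense()
pickle.dump((c,d,s),open("p4.pkl","wb"))
k=cv2.INTER_CUBIC
a=cv2.resize(c["color"][180:300,310:450,::-1],None,fx=2.8,fy=2.8,interpolation=k)
b=cv2.resize(d["color"][180:310,270:400,::-1],None,fx=3,fy=3,interpolation=k)
h=min(a.shape[0],b.shape[0]);cv2.imwrite("pics/s4.png",np.hstack([a[:h],b[:h]]));print(a.shape,b.shape)
E
```

```text
t 6.95 pos [0.4993 0.0403 0.1596] yaw -79.07 F [-0.2  0.2 -4.6] op 0.717
shift [-0.4  0.8 -0.2] turn [ 0.13 -0.03  0.02]
(336, 392, 3) (390, 390, 3)
```

View pics/s4.png

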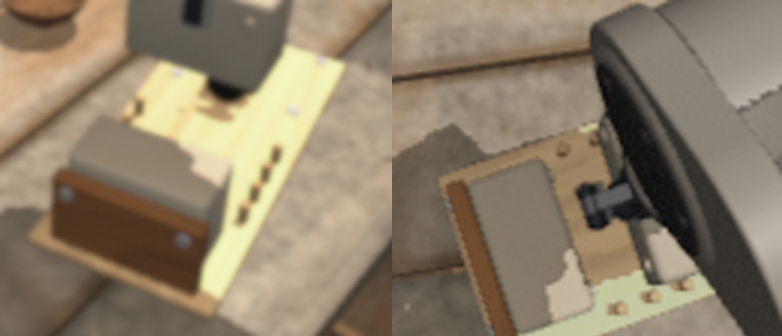

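```bash
python3 - <<'E'
from h import *
c,d,s=pickle.load(open("p4.pkl","rb"))
a=cv2.resize(c["color"][130:230,340:430,::-1],None,fx=6,fy=6,interpolation=cv2.INTER_CUBIC)
p=s["tool_pos"];ex=np.array([np.cos(np.radians(100.93)),np.sin(np.radians(100.93))]);ey=np.array([-ex[1],ex[0]])
for z in(.131,.216):
  for i in(.031,-.031):
    for j in(.06,-.06):
      q=((proj(c,np.r_[p[:2]+i*ex+j*ey,z])[0]-[340,130])+.5)*6-.5;print(z,i,j,q.round())
      cv2.circle(a,(int(q[0]),int(q[1])),2,(0,0,255),-1)
cv2.imwrite("pics/s5.png",a)
E
```

```text
0.131 0.031 0.06 [374. 507.]
0.131 0.031 -0.06 [ 78. 410.]
0.131 -0.031 0.06 [428. 418.]
0.131 -0.031 -0.06 [143. 331.]
0.216 0.031 0.06 [408. 317.]
0.216 0.031 -0.06 [ 91. 225.]
0.216 -0.031 0.06 [465. 232.]
0.216 -0.031 -0.06 [160. 149.]
```

View pics/s5.png

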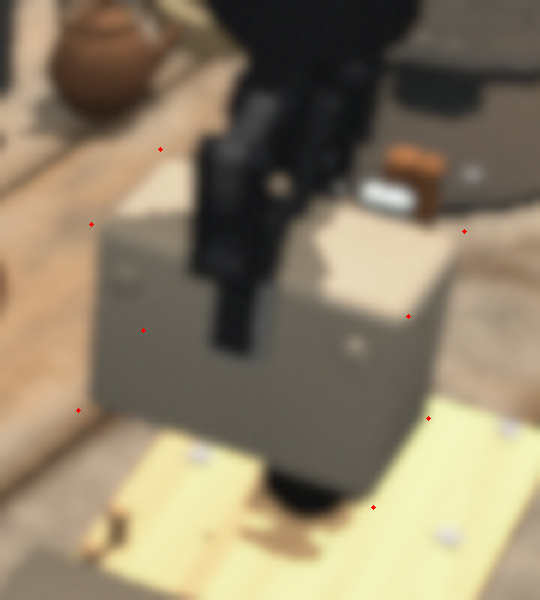

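```bash
python3 - <<'E'
from h import *
c0=pickle.load(open("scene0.pkl","rb"));c,d,s=pickle.load(open("p4.pkl","rb"))
th=np.radians(100.8);ex=np.array([np.cos(th),np.sin(th)]);ey=np.array([-ex[1],ex[0]]);o=np.array([.5316,-.1275])
def cl(c,px,z):
    w=ray(c,px,z)[:,:2]-o; return np.c_[w@ex,w@ey]*1000
k2=lambda p:(np.array(p)+.5)/3.6-.5+[235,150]
k6=lambda p:(np.array(p)+.5)/6-.5+[340,130]
print("fixed half scene (exp 241,-60;241,60;303,-60)\n",cl(c0,k2([(412,260),(568,320),(361,305)]),.095).round(1))
print("board corners exp (325,82),(325,-82)\n",cl(c0,k2([(543,515),(310,412)]),.01).round(1))
print("right pegs tops\n",cl(c0,k2([(626,299),(612,325),(598,350),(580,380)]),.032).round(1))
for z in(.216,.220): print("held top knob edge",z,cl(c,k6([(102,226),(405,322),(462,242),(170,160)]),z).round(1).tolist())
for z in(.131,.135): print("held bottom",z,cl(c,k6([(90,400),(372,496)]),z).round(1).tolist())
w=s["tool_pos"][:2]-o;print("tcp",w@ex,w@ey)
E
```

```text
fixed half scene (exp 241,-60;241,60;303,-60)
 [[244.7 -46. ]
 [248.   60.5]
 [298.4 -54.6]]
board corners exp (325,82),(325,-82)
 [[325.4  85.2]
 [322.5 -76.7]]
right pegs tops
 [[141.4  70.2]
 [170.9  70.6]
 [198.3  70.6]
 [230.   70. ]]
held top knob edge 0.216 [[201.1, -55.9], [205.6, 60.4], [146.9, 61.5], [145.7, -53.2]]
held top knob edge 0.22 [[207.0, -53.4], [211.4, 61.8], [153.3, 62.9], [152.1, -50.8]]
held bottom 0.131 [[193.9, -58.5], [196.1, 57.6]]
held bottom 0.135 [[198.9, -56.4], [201.0, 58.7]]
tcp 0.17101973238047488 0.0002687450186153835
```

Request:
step_arm --increments '[[[0.2, 30, 0.8, 0, 0.1, 0, 0], [0.2, 60, 0.8, 0, 0.1, 0, 0], [0.2, 80, 0.8, 0, 0.1, 0, 0], [0.2, 92, 0.8, 0, 0.1, 0, 0], [0.2, 95, 0.8, 0, 0.1, 0, 0], [0.2, 98, 0.8, 0, 0.1, 0, 0], [0.2, 101, 0.8, 0, 0.1, 0, 0], [0.2, 103, 0.8, 0, 0.1, 0, 0], [0.2, 105, 0.8, 0, 0.1, 0, 0], [0.2, 105, 0.8, 0, 0.1, 0, 0]]]'

```text
time: 7.88
tool_pos: [0.4995, 0.0385, 0.0546]
eef_rot: [[0.001, 0.187, -0.982], [0.0, -0.982, -0.187], [-1.0, 0.0, -0.001]]
ft_force: [-0.2, -0.1, -4.1]
opening: 0.719
```

```bash
python3 to.py .4997 .0395 .0386 -79.2; python3 - <<'E'
from h import *
from workcell import r,imaging
c=imaging.capture("scene"); d=imaging.capture("top"); s=r.sense()
pickle.dump((c,d,s),open("p5.pkl","wb"))
k=cv2.INTER_CUBIC
a=cv2.resize(c["color"][150:250,330:440,::-1],None,fx=4,fy=4,interpolation=k)
b=cv2.resize(d["color"][190:290,310:400,::-1],None,fx=4,fy=4,interpolation=k)
cv2.imwrite("pics/s6.png",np.hstack([a,b]))
E
```

```text
t 7.88 pos [0.4995 0.0385 0.0546] yaw -79.25 F [-0.2 -0.1 -4.1] op 0.719
shift [16.  -1.  -0.4] turn [-0.05 -0.03 -0.  ]
```

View pics/s6.png

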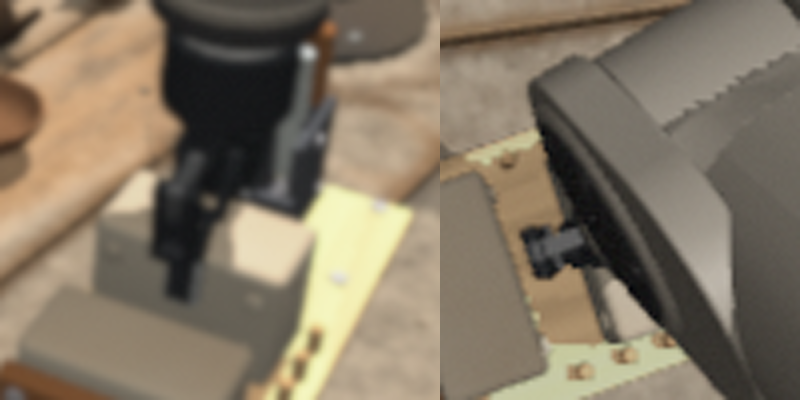

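Request:
step_arm --increments '[[[0.2, 3, -0.5, 0, 0, 0, 0], [0.2, 6, -0.5, 0, 0, 0, 0], [0.2, 9, -0.5, 0, 0, 0, 0], [0.2, 12, -0.5, 0, 0, 0, 0], [0.2, 14, -0.5, 0, 0, 0, 0], [0.2, 15, -0.5, 0, 0, 0, 0], [0.2, 15, -0.5, 0, 0, 0, 0]]]'

```text
time: 8.57
tool_pos: [0.499, 0.0389, 0.039]
eef_rot: [[-0.001, 0.187, -0.982], [0.0, -0.982, -0.187], [-1.0, -0.0, 0.0]]
ft_force: [0.1, 0.9, -5.8]
opening: 0.717
```

Request:
step_arm --increments '[[[0.2, 1, 0, 0, 0, 0, 0], [0.2, 2, 0, 0, 0, 0, 0], [0.2, 2, 0, 0, 0, 0, 0]]]'

```text
time: 8.82
tool_pos: [0.4992, 0.039, 0.0385]
eef_rot: [[0.0, 0.187, -0.982], [-0.001, -0.982, -0.187], [-1.0, 0.001, -0.0]]
ft_force: [-12.1, 0.3, 25.1]
opening: 0.719
```

Request:
step_arm --increments '[[[0.2, -2, 0, 0, 0, 0, 0], [0.5, -2, 0, 0, 0, 0, 0], [1, -2, 0, 0, 0, 0, 0], [1, -2, 0, 0, 0, 0, 0], [1, -2, 0, 0, 0, 0, 0], [1, -2, 0, 0, 0, 0, 0], [1, -20, 0, 0, 0, 0, 0], [1, -50, 0, 0, 0, 0, 0], [1, -90, 0, 0, 0, 0, 0], [1, -130, 0, 0, 0, 0, 0], [1, -155, 0, 0, 0, 0, 0], [1, -155, 0, 0, 0, 0, 0]]]' --force 22

```text
time: 9.82
tool_pos: [0.5018, 0.0394, 0.1977]
eef_rot: [[0.008, 0.186, -0.982], [0.001, -0.982, -0.186], [-1.0, 0.001, -0.008]]
ft_force: [0.8, 0.1, 0.2]
opening: 1.001
```

```bash
python3 to.py .5316 -.1275 .19 -79.2
```

```text
t 9.82 pos [0.5018 0.0394 0.1977] yaw -79.26 F [0.8 0.1 0.2] op 1.001
shift [  7.8 169.5   1.9] turn [-0.06 -0.44 -0.05]
```

Request:
step_arm --increments '[[[1, 0, 40, 0, 0, 0, 0], [1, 0, 80, 0, 0, 0, 0], [1, 0, 120, 0, 0, 0, 0], [1, 0, 169, 0, 0, 0, 0], [1, 0, 169, 0, 0, 0, 0], [1, 0, 169, 0, 0, 0, 0]]]'

```text
time: 10.32
tool_pos: [0.5305, -0.1307, 0.1916]
eef_rot: [[-0.001, 0.182, -0.983], [-0.001, -0.983, -0.182], [-1.0, 0.0, 0.001]]
ft_force: [-0.3, 1.0, -1.0]
opening: 0.995
```

```bash
python3 to.py .5316 -.1275 .105 -79.2; python3 - <<'E'
from h import *
from workcell import r,imaging
c=imaging.capture("scene"); d=imaging.capture("top"); s=r.sense()
pickle.dump((c,d,s),open("p6.pkl","wb"))
k=cv2.INTER_CUBIC
a=cv2.resize(c["color"][110:270,330:450,::-1],None,fx=3.5,fy=3.5,interpolation=k)
b=cv2.resize(d["color"][180:320,280:380,::-1],None,fx=4,fy=4,interpolation=k)[:a.shape[0]]
a=a[:b.shape[0]];p=s["tool_pos"]
cv2.imwrite("pics/s7.png",np.hstack([a,b]))
E
```

```text
t 10.32 pos [ 0.5305 -0.1307  0.1916] yaw -79.54 F [-0.3  1.  -1. ] op 0.995
shift [86.6 -3.  -1.7] turn [-0.34  0.05 -0.02]
```

View pics/s7.png

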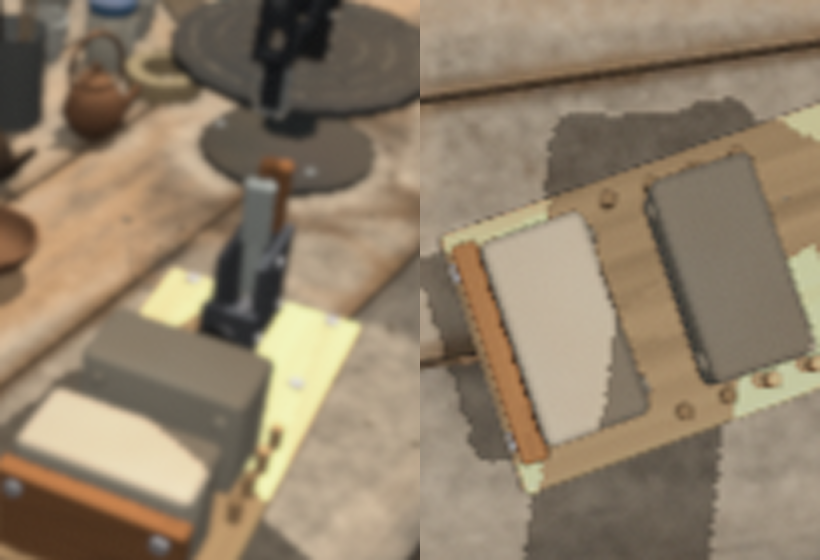

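Request:
step_arm --increments '[[[1, 15, -3, -1.7, -0.3, 0, 0], [1, 35, -3, -1.7, -0.3, 0, 0], [1, 55, -3, -1.7, -0.3, 0, 0], [1, 72, -3, -1.7, -0.3, 0, 0], [1, 86, -3, -1.7, -0.3, 0, 0], [1, 86, -3, -1.7, -0.3, 0, 0]]]'

```text
time: 10.92
tool_pos: [0.5303, -0.1219, 0.1038]
eef_rot: [[-0.004, 0.194, -0.981], [0.001, -0.981, -0.194], [-1.0, -0.002, 0.003]]
ft_force: [-1.1, 0.1, 0.2]
opening: 1.004
```

```bash
python3 to.py .5316 -.1275 .105 -79.2
```

```text
t 10.92 pos [ 0.5303 -0.1219  0.1038] yaw -78.81 F [-1.1  0.1  0.2] op 1.004
shift [-1.2  5.8 -0.2] turn [0.39 0.2  0.11]
```

Request:
step_arm --increments '[[[1, 0, 5, 0, 0.3, 0, 0], [1, 0, 5, 0, 0.3, 0, 0], [0.4, 0, 5, 0, 0.3, 0, 0], [0.0, 0, 5, 0, 0.3, 0, 0], [-0.2, 0, 5, 0, 0.3, 0, 0], [-0.2, 0, 5, 0, 0.3, 0, 0], [-0.2, 0, 5, 0, 0.3, 0, 0]]]' --force 22

```text
time: 11.5
tool_pos: [0.5333, -0.1273, 0.1072]
eef_rot: [[0.001, 0.188, -0.982], [0.001, -0.982, -0.188], [-1.0, -0.001, -0.001]]
ft_force: [-1.8, 8.2, 8.9]
opening: 0.403
```

```bash
python3 to.py .5316 -.1275 .105 -79.2
```

```text
t 11.5 pos [ 0.5333 -0.1273  0.1072] yaw -79.19 F [-1.8  8.2  8.9] op 0.403
shift [ 2.2 -0.2  1.7] turn [ 0.01 -0.07  0.05]
```

Request:
step_arm --increments '[[[-0.34, 0, 0, 0, 0, 0, 0], [-0.34, 0, 0, 0, 0, 0, 0], [-0.34, 0, 0, 0, 0, 0, 0], [-0.34, 0, 0, 0, 0, 0, 0]]]'

```text
time: 11.83
tool_pos: [0.5335, -0.1284, 0.1074]
eef_rot: [[0.002, 0.187, -0.982], [0.0, -0.982, -0.187], [-1.0, 0.0, -0.002]]
ft_force: [-1.6, 3.4, 8.2]
opening: 0.33
```

Request:
step_arm --increments '[[[0.4, 0, 0, 0, 0, 0, 0], [0.9, 0, 0, 0, 0, 0, 0], [0.9, 0, 0, 0, 0, 0, 0], [0.9, 0, 0, 0, 0, 0, 0], [0.9, 0, 0, 0, 0, 0, 0], [0.9, 0, 0, 0, 0, 0, 0]]]'

```text
time: 12.33
tool_pos: [0.5328, -0.1291, 0.1064]
eef_rot: [[0.0, 0.186, -0.983], [-0.0, -0.983, -0.186], [-1.0, 0.0, -0.0]]
ft_force: [-0.3, -0.1, 0.6]
opening: 0.949
```

```bash
cat > jaw.py <<'E'
from h import *
from workcell import r,imaging
import sys
c=imaging.capture("scene"); d=imaging.capture("top"); s=r.sense()
pickle.dump((c,d,s),open(sys.argv[1]+".pkl","wb"))
# loose half knob-edge / pale tops: profile along clamp x at several y in the top view, z=.095
th=np.radians(100.8);ex=np.array([np.cos(th),np.sin(th)]);ey=np.array([-ex[1],ex[0]]);o=np.array([.5316,-.1275])
xs=np.arange(.05,.31,.004)
for y in(-.03,0,.03):
    P=np.c_[o+xs[:,None]*ex+y*ey,np.full(len(xs),.095)]
    q=proj(d,P).astype(np.float32)
    v=cv2.remap(cv2.cvtColor(d["color"],cv2.COLOR_RGB2GRAY),q[:,0][None],q[:,1][None],cv2.INTER_LINEAR)[0]
    print(y,v.tolist())
print(s["time"],s["opening"],s["ft_force"].round(1))
E
python3 jaw.py j1; python3 to.py .5316 -.1275 .105 -79.2
```

```text
-0.03 [139, 137, 137, 137, 138, 136, 136, 135, 136, 136, 136, 136, 136, 135, 135, 136, 136, 135, 136, 135, 137, 135, 125, 109, 117, 118, 118, 118, 117, 117, 116, 116, 118, 117, 119, 119, 118, 103, 69, 80, 132, 136, 136, 135, 136, 136, 135, 137, 165, 181, 182, 181, 182, 182, 181, 180, 181, 179, 179, 179, 179, 179, 155, 95, 129]
0 [119, 123, 124, 124, 123, 119, 122, 120, 66, 54, 44, 96, 111, 97, 67, 21, 16, 30, 121, 133, 134, 133, 128, 111, 117, 118, 117, 117, 117, 118, 119, 120, 119, 118, 119, 120, 121, 110, 74, 73, 132, 135, 135, 133, 131, 131, 126, 120, 164, 182, 182, 182, 182, 182, 182, 181, 181, 181, 180, 179, 179, 178, 154, 100, 133]
0.03 [193, 192, 192, 192, 192, 192, 192, 192, 192, 192, 191, 192, 192, 192, 192, 191, 191, 191, 190, 190, 168, 134, 135, 108, 114, 114, 114, 116, 115, 116, 117, 118, 119, 119, 119, 118, 119, 112, 79, 69, 121, 130, 130, 130, 131, 131, 131, 130, 167, 182, 182, 182, 183, 181, 181, 182, 182, 182, 181, 181, 181, 181, 157, 102, 133]
12.4333 0.9481375954314804 [ 1.1 -0.3  0.2]
t 12.43 pos [ 0.5328 -0.129   0.1064] yaw -79.27 F [ 1.1 -0.3  0.2] op 0.948
shift [ 1.4 -1.7  0.9] turn [-0.07 -0.   -0.01]
```

```bash
cat > prof.py <<'E'
from h import *
import sys
th=np.radians(100.8);ex=np.array([np.cos(th),np.sin(th)]);ey=np.array([-ex[1],ex[0]]);o=np.array([.5316,-.1275])
def pf(d,y,z,a,b,st=.002):
    xs=np.arange(a,b,st);P=np.c_[o+xs[:,None]*ex+y*ey,np.full(len(xs),z)]
    q=proj(d,P).astype(np.float32)
    return cv2.remap(cv2.cvtColor(d["color"],cv2.COLOR_RGB2GRAY),q[:,0][None],q[:,1][None],cv2.INTER_LINEAR)[0]
if __name__=="__main__":
  for f in sys.argv[1:]:
    c=pickle.load(open(f+".pkl","rb")); d=c if isinstance(c,dict) else c[1]
    for y in(-.008,0,.008): print(f,y,"z40 from x=60:",pf(d,y,.04,.06,.15).tolist())
E
python3 prof.py top0 p6 j1
python3 - <<'E'
from h import *
c,d,s=pickle.load(open("j1.pkl","rb"))
k=cv2.INTER_CUBIC
a=cv2.resize(c["color"][110:240,340:440,::-1],None,fx=4,fy=4,interpolation=k)
b=cv2.resize(d["color"][180:310,300:395,::-1],None,fx=4,fy=4,interpolation=k)
cv2.imwrite("pics/s8.png",np.hstack([a,b]))
E
```

```text
top0 -0.008 z40 from x=60: [44, 32, 34, 45, 59, 65, 90, 101, 101, 86, 64, 47, 35, 31, 21, 12, 10, 37, 110, 126, 128, 127, 128, 130, 129, 129, 138, 166, 178, 182, 182, 182, 183, 182, 181, 181, 182, 182, 182, 181, 181, 182, 182, 182, 182]
top0 0 z40 from x=60: [59, 36, 43, 80, 119, 115, 129, 148, 151, 144, 113, 68, 31, 28, 18, 11, 8, 12, 84, 115, 125, 126, 126, 126, 125, 127, 143, 168, 179, 180, 180, 180, 180, 179, 179, 180, 180, 179, 179, 180, 180, 180, 179, 179, 180]
top0 0.008 z40 from x=60: [58, 38, 28, 36, 33, 55, 97, 117, 125, 122, 98, 64, 36, 27, 19, 11, 14, 77, 126, 140, 133, 134, 134, 134, 134, 134, 159, 177, 183, 183, 183, 183, 183, 183, 183, 183, 184, 184, 184, 182, 183, 184, 184, 185, 184]
p6 -0.008 z40 from x=60: [49, 34, 38, 51, 63, 69, 91, 101, 99, 89, 64, 39, 23, 22, 15, 12, 12, 34, 110, 132, 138, 137, 138, 137, 137, 137, 137, 137, 137, 137, 137, 137, 139, 138, 131, 119, 110, 115, 118, 119, 119, 119, 119, 118, 118]
p6 0 z40 from x=60: [64, 40, 49, 86, 127, 124, 139, 158, 161, 151, 117, 66, 23, 20, 15, 12, 10, 16, 91, 123, 134, 134, 134, 134, 134, 137, 151, 154, 147, 148
[... 305 characters left out ...]
18, 118]
j1 -0.008 z40 from x=60: [135, 135, 135, 119, 87, 62, 57, 46, 36, 39, 62, 71, 82, 93, 95, 103, 96, 78, 48, 23, 18, 14, 13, 13, 71, 118, 135, 137, 137, 136, 136, 137, 136, 137, 129, 117, 111, 113, 116, 118, 118, 118, 118, 118, 118]
j1 0 z40 from x=60: [122, 124, 115, 92, 67, 63, 60, 49, 39, 80, 102, 110, 108, 104, 109, 108, 98, 67, 33, 23, 21, 15, 2, 6, 50, 110, 131, 134, 133, 132, 133, 132, 134, 134, 130, 117, 109, 112, 115, 116, 118, 117, 116, 116, 117]
j1 0.008 z40 from x=60: [138, 140, 136, 115, 78, 61, 57, 46, 32, 32, 36, 41, 93, 117, 124, 126, 130, 103, 57, 24, 18, 14, 7, 25, 74, 121, 137, 141, 141, 141, 141, 142, 142, 141, 141, 122, 110, 110, 115, 116, 116, 117, 116, 116, 117]
```

View pics/s8.png

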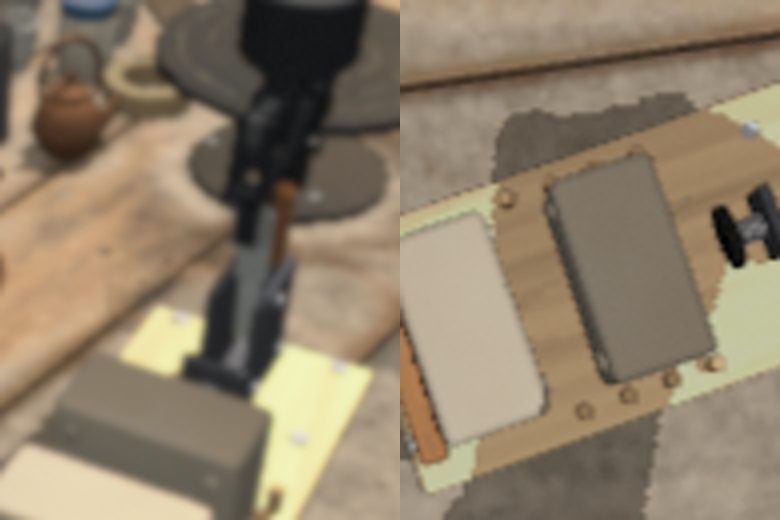

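Request:
step_arm --increments '[[[-0.34, 0, 0, 0, 0, 0, 0], [-0.34, 0, 0, 0, 0, 0, 0], [-0.34, 0, 0, 0, 0, 0, 0], [-0.34, 0, 0, 0, 0, 0, 0], [-0.34, 0, 0, 0, 0, 0, 0], [-0.34, 0, 0, 0, 0, 0, 0], [-0.34, 0, 0, 0, 0, 0, 0], [-0.34, 0, 0, 0, 0, 0, 0], [-0.34, 0, 0, 0, 0, 0, 0], [0.9, 0, 0, 0, 0, 0, 0], [0.9, 0, 0, 0, 0, 0, 0], [0.9, 0, 0, 0, 0, 0, 0], [0.9, 0, 0, 0, 0, 0, 0], [0.9, 0, 0, 0, 0, 0, 0], [0.9, 0, 0, 0, 0, 0, 0], [0.9, 0, 0, 0, 0, 0, 0]]]' --force 22

```text
time: 13.77
tool_pos: [0.5329, -0.129, 0.1064]
eef_rot: [[0.0, 0.186, -0.983], [-0.0, -0.983, -0.186], [-1.0, 0.0, -0.0]]
ft_force: [0.2, -0.7, -0.2]
opening: 0.947
```

```bash
cat > edge.py <<'E'
from prof import *
from workcell import r,imaging
# sub-mm crossings along clamp x (mm) in the top view: pad front edge (z40), block back edge and knob edge (z95)
def track(d):
    p=[];b=[];k=[]
    for y in(-.004,0,.004):
        v=pf(d,y,.04,.07,.19,.0005).astype(float); i=np.where(v<40)[0]; p.append(70+.5*i[-1] if len(i) else np.nan)
    for y in np.arange(-.05,.051,.01):
        v=pf(d,y,.095,.16,.26,.0005).astype(float); g=np.gradient(cv2.GaussianBlur(v[None],(0,0),3)[0]); k.append(160+.5*np.argmin(g[:])); b.append(160+.5*np.argmax(g))
    return np.median(p),np.median(k),np.median(b)
if __name__=="__main__":
    c=imaging.capture("scene");d=imaging.capture("top");s=r.sense();n=sys.argv[1]
    pickle.dump((c,d,s),open(n+".pkl","wb"))
    for f in["p6","j1",n]: print(f,track(pickle.load(open(f+".pkl","rb"))[1]))
    for y in(-.03,.03): print(pf(d,y,.095,.13,.26,.002).tolist())
    print(s["time"],s["opening"],s["ft_force"].round(1),s["tool_pos"].round(4))
E
python3 edge.py j2; python3 prof.py j2
```

```text
p6 (np.float64(93.5), np.float64(200.0), np.float64(209.5))
j1 (np.float64(107.5), np.float64(200.0), np.float64(207.5))
j2 (np.float64(120.5), np.float64(200.0), np.float64(208.0))
[136, 135, 135, 137, 125, 111, 109, 115, 118, 118, 117, 118, 118, 118, 116, 116, 117, 116, 116, 116, 116, 117, 117, 117, 117, 117, 118, 118, 119, 118, 118, 119, 119, 115, 103, 85, 70, 65, 80, 113, 132, 136, 135, 136, 136, 135, 136, 136, 136, 137, 136, 136, 136, 136, 138, 146, 165, 176, 181, 182, 182, 182, 182, 182, 181]
[169, 149, 135, 135, 135, 119, 108, 109, 113, 113, 114, 115, 115, 115, 115, 115, 115, 115, 116, 117, 117, 118, 118, 117, 118, 118, 119, 119, 119, 118, 118, 119, 118, 117, 111, 98, 79, 69, 69, 92, 121, 131, 131, 130, 130, 130, 130, 130, 130, 131, 130, 130, 130, 131, 131, 145, 167, 178, 182, 183, 182, 182, 182, 182, 182]
13.8667 0.9546885317321198 [ 0.2 -0.4  0.6] [ 0.5328 -0.1289  0.1064]
j2 -0.008 z40 from x=60: [135, 136, 137, 136, 135, 135, 136, 136, 136, 135, 109, 73, 59, 56, 44, 34, 42, 59, 69, 91, 94, 95, 104, 99, 66, 33, 19, 18, 15, 12, 33, 84, 123, 134, 130, 118, 109, 113, 116, 118, 119, 117, 117, 117, 118]
j2 0 z40 from x=60: [127, 127, 127, 125, 122, 117, 115, 120, 123, 120, 100, 75, 60, 58, 46, 50, 72, 95, 101, 107, 114, 117, 116, 97, 69, 39, 22, 19, 15, 12, 21, 89, 122, 132, 130, 117, 110, 113, 116, 117, 117, 117, 117, 117, 118]
j2 0.008 z40 from x=60: [138, 140, 140, 138, 139, 141, 140, 139, 139, 134, 116, 80, 63, 55, 44, 33, 28, 36, 63, 103, 129, 128, 124, 117, 92, 48, 26, 16, 13, 16, 44, 99, 128, 141, 141, 123, 110, 110, 115, 116, 117, 117, 117, 116, 117]
```

Request:
step_arm --increments '[[[-0.34, 0, 0, 0, 0, 0, 0], [-0.34, 0, 0, 0, 0, 0, 0], [-0.34, 0, 0, 0, 0, 0, 0], [-0.34, 0, 0, 0, 0, 0, 0], [-0.34, 0, 0, 0, 0, 0, 0], [-0.34, 0, 0, 0, 0, 0, 0], [-0.34, 0, 0, 0, 0, 0, 0], [-0.34, 0, 0, 0, 0, 0, 0], [-0.34, 0, 0, 0, 0, 0, 0], [0.9, 0, 0, 0, 0, 0, 0], [0.9, 0, 0, 0, 0, 0, 0], [0.9, 0, 0, 0, 0, 0, 0], [0.9, 0, 0, 0, 0, 0, 0], [0.9, 0, 0, 0, 0, 0, 0], [0.9, 0, 0, 0, 0, 0, 0], [0.9, 0, 0, 0, 0, 0, 0]]]'

```text
time: 15.2
tool_pos: [0.5329, -0.129, 0.1064]
eef_rot: [[0.0, 0.186, -0.982], [-0.0, -0.982, -0.186], [-1.0, 0.0, -0.0]]
ft_force: [-0.1, -1.0, 0.8]
opening: 0.943
```

```bash
cat > trk.py <<'E'
from prof import *
from workcell import r,imaging
ys=(-.012,-.008,-.004,0,.004,.008,.012)
def seg(d,a,b): return np.array([pf(d,y,.04,a,b,.0005) for y in ys],np.float32)
def match(T,S): # T template found in S, mm offset and score
    m=cv2.matchTemplate(S,T,cv2.TM_CCOEFF_NORMED)[0]; i=int(np.argmax(m)); return i*.5,float(m[i])
def edges(d):
    bk=[];kn=[]
    for y in np.arange(-.045,.046,.01):
        v=pf(d,y,.095,.125,.25,.0005).astype(float); v=cv2.GaussianBlur(v[None],(0,0),2)[0]
        i=np.argmin(v[100:]) +100; kn.append(125+.5*i)   # darkest: knob face shadow side
    return np.median(kn)
def blk(d,d0): # block shift from d0 by the knob-edge pattern, z95
    Y=np.arange(-.045,.046,.01)
    T=np.array([pf(d0,y,.095,.185,.212,.0005) for y in Y],np.float32); S=np.array([pf(d,y,.095,.180,.262,.0005) for y in Y],np.float32)
    o,m=match(T,S); return o-5,m
if __name__=="__main__":
    n=sys.argv[1]
    c=imaging.capture("scene");d=imaging.capture("top");s=r.sense();pickle.dump((c,d,s),open(n+".pkl","wb"))
    d2=pickle.load(open("j2.pkl","rb"))[1]
    T=seg(d2,.078,.102)   # collar at j2
    for f in("j1",n):
        dd=pickle.load(open(f+".pkl","rb"))[1]
        o,m=match(T,seg(dd,.06,.2)); print(f,"collar shift vs j2",o-18,round(m,3),"block shift",blk(dd,d2))
    print(round(s["time"],2),s["opening"].round(3),s["ft_force"].round(1),s["tool_pos"].round(4))
E
python3 trk.py j3
```

```text
j1 collar shift vs j2 -13.5 0.952 block shift (0.0, 0.9988243579864502)
j3 collar shift vs j2 13.5 0.98 block shift (0.0, 0.9988381266593933)Traceback (most recent call last):
  File "trk.py", line 25, in <module>
    print(round(s["time"],2),s["opening"].round(3),s["ft_force"].round(1),s["tool_pos"].round(4))
                             ^^^^^^^^^^^^^^^^^^
AttributeError: 'float' object has no attribute 'round'
```

Tracking works: 13.5 mm per stroke. Strokes 4 and on.

Request:
step_arm --increments '[[[-0.34, 0, 0, 0, 0, 0, 0], [-0.34, 0, 0, 0, 0, 0, 0], [-0.34, 0, 0, 0, 0, 0, 0], [-0.34, 0, 0, 0, 0, 0, 0], [-0.34, 0, 0, 0, 0, 0, 0], [-0.34, 0, 0, 0, 0, 0, 0], [-0.34, 0, 0, 0, 0, 0, 0], [-0.34, 0, 0, 0, 0, 0, 0], [-0.34, 0, 0, 0, 0, 0, 0], [0.9, 0, 0, 0, 0, 0, 0], [0.9, 0, 0, 0, 0, 0, 0], [0.9, 0, 0, 0, 0, 0, 0], [0.9, 0, 0, 0, 0, 0, 0], [0.9, 0, 0, 0, 0, 0, 0], [0.9, 0, 0, 0, 0, 0, 0], [0.9, 0, 0, 0, 0, 0, 0]]]'

```text
time: 16.63
tool_pos: [0.5329, -0.129, 0.1064]
eef_rot: [[0.0, 0.186, -0.982], [-0.0, -0.982, -0.186], [-1.0, 0.0, -0.0]]
ft_force: [0.3, 0.3, -0.7]
opening: 0.951
```

```bash
sed -i 's/s\["opening"\].round(3)/round(s["opening"],3)/' trk.py; python3 trk.py j4
```

```text
j1 collar shift vs j2 -13.5 0.952 block shift (0.0, 0.9988243579864502)
j4 collar shift vs j2 26.5 0.978 block shift (5.5, 0.9554084539413452)
16.73 0.95 [ 0.9  0.4 -0.1] [ 0.5328 -0.1289  0.1064]
```

Request:
step_arm --increments '[[[-0.34, 0, 0, 0, 0, 0, 0], [-0.34, 0, 0, 0, 0, 0, 0], [-0.34, 0, 0, 0, 0, 0, 0], [-0.34, 0, 0, 0, 0, 0, 0], [-0.34, 0, 0, 0, 0, 0, 0], [-0.34, 0, 0, 0, 0, 0, 0], [-0.34, 0, 0, 0, 0, 0, 0], [-0.34, 0, 0, 0, 0, 0, 0], [-0.34, 0, 0, 0, 0, 0, 0], [0.9, 0, 0, 0, 0, 0, 0], [0.9, 0, 0, 0, 0, 0, 0], [0.9, 0, 0, 0, 0, 0, 0], [0.9, 0, 0, 0, 0, 0, 0], [0.9, 0, 0, 0, 0, 0, 0], [0.9, 0, 0, 0, 0, 0, 0], [0.9, 0, 0, 0, 0, 0, 0]]]'

```text
time: 18.07
tool_pos: [0.5329, -0.129, 0.1064]
eef_rot: [[0.0, 0.186, -0.983], [-0.0, -0.983, -0.186], [-1.0, 0.0, -0.0]]
ft_force: [0.1, 0.0, -0.4]
opening: 0.95
```

```bash
python3 trk.py j5
```

```text
j1 collar shift vs j2 -13.5 0.952 block shift (0.0, 0.9988243579864502)
j5 collar shift vs j2 40.0 0.965 block shift (18.5, 0.7029370069503784)
18.17 0.952 [ 0.9 -0.6 -0.6] [ 0.5329 -0.1289  0.1064]
```

Request:
step_arm --increments '[[[-0.34, 0, 0, 0, 0, 0, 0], [-0.34, 0, 0, 0, 0, 0, 0], [-0.34, 0, 0, 0, 0, 0, 0], [-0.34, 0, 0, 0, 0, 0, 0], [-0.34, 0, 0, 0, 0, 0, 0], [-0.34, 0, 0, 0, 0, 0, 0], [-0.34, 0, 0, 0, 0, 0, 0], [-0.34, 0, 0, 0, 0, 0, 0], [-0.34, 0, 0, 0, 0, 0, 0], [0.9, 0, 0, 0, 0, 0, 0], [0.9, 0, 0, 0, 0, 0, 0], [0.9, 0, 0, 0, 0, 0, 0], [0.9, 0, 0, 0, 0, 0, 0], [0.9, 0, 0, 0, 0, 0, 0], [0.9, 0, 0, 0, 0, 0, 0], [0.9, 0, 0, 0, 0, 0, 0]]]'

```text
time: 19.5
tool_pos: [0.5329, -0.129, 0.1064]
eef_rot: [[0.0, 0.186, -0.983], [-0.0, -0.983, -0.186], [-1.0, 0.0, -0.0]]
ft_force: [-0.9, 0.0, -1.3]
opening: 0.953
```

```bash
cat >> trk.py <<'E'
    Y=np.arange(-.045,.046,.01)   # back edge of the loose half's top, z95, vs j2 and profile
    d4=pickle.load(open("j4.pkl","rb"))[1]
    for y in(-.03,-.01,.02): print("prof z95 x170..",y,pf(d,y,.095,.135,.265,.002).tolist())
E
python3 trk.py j6
```

```text
j1 collar shift vs j2 -13.5 0.952 block shift (0.0, 0.9988243579864502)
j6 collar shift vs j2 53.5 0.943 block shift (32.0, 0.7843042016029358)
19.6 0.95 [-0.5 -0.3  0.3] [ 0.5328 -0.1289  0.1064]
prof z95 x170.. -0.03 [134, 135, 136, 135, 135, 135, 135, 135, 136, 135, 135, 135, 135, 134, 135, 135, 135, 131, 119, 105, 111, 115, 117, 117, 117, 118, 118, 117, 117, 117, 118, 117, 117, 118, 117, 118, 130, 160, 175, 175, 176, 175, 175, 175, 176, 176, 172, 160, 134, 96, 65, 90, 125, 154, 170, 179, 181, 182, 182, 181, 181, 181, 181, 181, 181]
prof z95 x170.. -0.01 [141, 141, 140, 140, 129, 100, 65, 55, 49, 33, 28, 63, 119, 140, 141, 141, 126, 85, 48, 90, 110, 115, 117, 117, 117, 118, 118, 118, 118, 117, 117, 118, 117, 117, 117, 118, 118, 120, 148, 169, 176, 176, 176, 176, 176, 177, 173, 161, 133, 94, 66, 100, 129, 153, 171, 180, 181, 182, 182, 182, 182, 182, 181, 182, 181]
prof z95 x170.. 0.02 [142, 142, 142, 142, 137, 113, 88, 65, 44, 34, 29, 71, 123, 140, 141, 141, 142, 121, 96, 94, 107, 113, 115, 115, 116, 116, 115, 116, 116, 117, 117, 117, 117, 117, 117, 118, 118, 118, 119, 120, 119, 120, 119, 122, 135, 160, 169, 159, 130, 91, 76, 90, 123, 158, 173, 180, 181, 181, 181, 181, 181, 182, 182, 181, 181]
```

Request:
step_arm --increments '[[[-0.15, 0, 0, 0, 0, 0, 0], [-0.15, 0, 0, 0, 0, 0, 0], [-0.15, 0, 0, 0, 0, 0, 0], [-0.15, 0, 0, 0, 0, 0, 0], [-0.15, 0, 0, 0, 0, 0, 0], [-0.15, 0, 0, 0, 0, 0, 0], [-0.15, 0, 0, 0, 0, 0, 0], [-0.15, 0, 0, 0, 0, 0, 0]]]'

```text
time: 20.27
tool_pos: [0.533, -0.1268, 0.1067]
eef_rot: [[0.0, 0.188, -0.982], [0.002, -0.982, -0.188], [-1.0, -0.002, -0.0]]
ft_force: [-2.0, 11.5, 8.6]
opening: 0.427
```

```bash
python3 trk.py j7
```

```text
j1 collar shift vs j2 -13.5 0.952 block shift (0.0, 0.9988243579864502)
j7 collar shift vs j2 62.0 0.938 block shift (35.5, 0.43547534942626953)
20.37 0.426 [-2.7 11.5  8.6] [ 0.533  -0.1268  0.1067]
prof z95 x170.. -0.03 [135, 135, 135, 134, 134, 135, 135, 135, 136, 136, 135, 135, 135, 135, 135, 135, 134, 135, 135, 135, 134, 122, 112, 109, 114, 116, 117, 116, 117, 117, 117, 117, 118, 117, 117, 117, 116, 120, 155, 172, 176, 176, 176, 176, 175, 176, 176, 176, 176, 174, 168, 144, 131, 149, 169, 179, 182, 181, 181, 182, 182, 181, 181, 181, 180]
prof z95 x170.. -0.01 [142, 141, 140, 141, 141, 140, 140, 140, 135, 103, 70, 58, 54, 37, 29, 62, 111, 137, 139, 126, 84, 55, 76, 104, 115, 117, 117, 117, 117, 117, 118, 118, 118, 118, 117, 117, 117, 117, 120, 156, 173, 177, 176, 176, 176, 176, 175, 175, 175, 174, 167, 144, 134, 150, 171, 180, 182, 181, 181, 182, 182, 182, 181, 181, 181]
prof z95 x170.. 0.02 [142, 141, 141, 142, 142, 142, 141, 141, 140, 115, 80, 62, 49, 34, 30, 64, 117, 138, 141, 138, 131, 105, 95, 103, 112, 115, 116, 115, 115, 116, 116, 116, 115, 116, 116, 117, 117, 118, 118, 117, 118, 119, 118, 119, 126, 137, 163, 175, 177, 174, 163, 141, 120, 152, 173, 180, 181, 181, 181, 181, 182, 182, 181, 181, 180]
```

Request:
step_arm --increments '[[[-0.27, 0, 0, 0, 0, 0, 0], [-0.27, 0, 0, 0, 0, 0, 0], [-0.27, 0, 0, 0, 0, 0, 0], [-0.27, 0, 0, 0, 0, 0, 0], [-0.27, 0, 0, 0, 0, 0, 0]]]'

```text
time: 20.78
tool_pos: [0.5331, -0.1269, 0.1068]
eef_rot: [[0.0, 0.188, -0.982], [0.002, -0.982, -0.188], [-1.0, -0.001, -0.001]]
ft_force: [-2.4, 9.9, 10.6]
opening: 0.368
```

```bash
python3 trk.py j8; python3 to.py .5316 -.1275 .105 -79.2; python3 - <<'E'
from trk import *
# back-edge shift vs j6/j7 by matching the z95 back edge of the block at |y| clear of the jaw
L=[pickle.load(open(f"j{i}.pkl","rb"))[1] for i in(2,4,6,7,8)]
Y=(-.045,-.04,-.035,-.03,-.025)
g=lambda d,a,b:np.array([pf(d,y,.095,a,b,.0005) for y in Y],np.float32)
T=g(L[2],.160,.186)
for d in L: o,m=match(T,g(d,.12,.205)); print("back edge vs j6",o-40,round(m,3))
E
```

```text
j1 collar shift vs j2 -13.5 0.952 block shift (0.0, 0.9988243579864502)
j8 collar shift vs j2 64.0 0.937 block shift (35.5, 0.42918410897254944)
20.88 0.368 [-2.9 10.5  9.5] [ 0.5331 -0.1269  0.1069]
prof z95 x170.. -0.03 [135, 136, 135, 135, 135, 134, 135, 135, 134, 135, 134, 135, 135, 135, 135, 136, 136, 135, 135, 135, 135, 124, 112, 108, 114, 117, 116, 117, 118, 119, 117, 116, 117, 117, 116, 116, 117, 121, 155, 172, 176, 176, 176, 175, 175, 176, 176, 176, 175, 174, 167, 143, 129, 148, 170, 179, 181, 181, 181, 181, 180, 181, 181, 182, 181]
prof z95 x170.. -0.01 [140, 141, 139, 140, 140, 139, 140, 142, 141, 129, 99, 68, 57, 50, 34, 27, 64, 119, 137, 125, 87, 56, 75, 103, 115, 117, 118, 117, 117, 118, 118, 117, 117, 118, 117, 117, 117, 117, 121, 156, 173, 176, 177, 176, 176, 177, 176, 176, 176, 174, 166, 144, 134, 150, 172, 180, 181, 182, 182, 182, 181, 181, 181, 182, 182]
prof z95 x170.. 0.02 [142, 142, 141, 142, 141, 141, 141, 141, 142, 142, 116, 77, 61, 53, 34, 34, 78, 121, 138, 138, 131, 105, 96, 104, 111, 115, 115, 114, 116, 116, 116, 115, 116, 116, 116, 117, 118, 118, 118, 117, 117, 120, 120, 119, 126, 138, 164, 176, 178, 174, 163, 140, 121, 152, 173, 180, 182, 181, 181, 180, 181, 181, 181, 181, 180]
t 20.88 pos [ 0.5331 -0.1269  0.1069] yaw -79.17 F [-2.9 10.5  9.5] op 0.368
shift [1.9 0.3 1.6] turn [ 0.03 -0.04  0.08]
back edge vs j6 -32.5 0.971
back edge vs j6 -26.5 0.992
back edge vs j6 0.0 1.0
back edge vs j6 6.5 0.976
back edge vs j6 6.5 0.977
```

Request:
step_arm --increments '[[[-0.32, 0, 0, 0, 0, 0, 0], [-0.36, 0, 0, 0, 0, 0, 0], [-0.36, 0, 0, 0, 0, 0, 0], [-0.36, 0, 0, 0, 0, 0, 0], [-0.36, 0, 0, 0, 0, 0, 0], [-0.36, 0, 0, 0, 0, 0, 0], [-0.36, 0, 0, 0, 0, 0, 0], [-0.36, 0, 0, 0, 0, 0, 0]]]' --force 24

```text
time: 21.55
tool_pos: [0.5335, -0.1286, 0.1071]
eef_rot: [[0.001, 0.187, -0.982], [-0.0, -0.982, -0.187], [-1.0, 0.0, -0.001]]
ft_force: [-1.8, 1.1, 10.4]
opening: 0.327
```

```bash
python3 trk.py j9|head -3; python3 - <<'E'
from trk import *
L=[pickle.load(open(f"j{i}.pkl","rb"))[1] for i in(6,8,9)]
Y=(-.045,-.04,-.035,-.03,-.025)
g=lambda d,a,b:np.array([pf(d,y,.095,a,b,.0005) for y in Y],np.float32)
T=g(L[0],.160,.186)
for d in L: o,m=match(T,g(d,.12,.205)); print("back edge vs j6",o-40,round(m,3))
a=pickle.load(open("top0.pkl","rb"))["color"].astype(int);b=L[2]["color"].astype(int)
for n,(u,v,h) in dict(cup=(307,155,14),bowl=(374,149,20),tape=(242,167,18)).items():
    print(n,np.abs(a-b)[v-h:v+h,u-h:u+h].mean().round(1))
E
```

```text
j1 collar shift vs j2 -13.5 0.952 block shift (0.0, 0.9988243579864502)
j9 collar shift vs j2 63.0 0.937 block shift (35.5, 0.44270968437194824)
21.65 0.33 [-1.4  1.3 11. ] [ 0.5335 -0.1286  0.1071]
back edge vs j6 0.0 1.0
back edge vs j6 6.5 0.977
back edge vs j6 6.5 0.975
cup 6.8
bowl 5.7
tape 7.2
```

```bash
python3 - <<'E'
from trk import *
J={i:pickle.load(open(f"j{i}.pkl","rb"))[1] for i in(6,7,8,9)}
J[10]=imaging.capture("top");print(r.sense()["opening"],r.sense()["ft_force"].round(1))
T=seg(J[6],.128,.158)
for i in J: o,m=match(T,seg(J[i],.10,.19)); print(i,o-28,round(m,3))
for i in(6,7,8,9,10): print(i,pf(J[i],0,.04,.12,.18).tolist())
E
```

```text
0.3259997010532723 [-0.9  0.6 10.7]
6 0.0 1.0
7 8.5 0.984
8 10.0 0.946
9 9.5 0.975
10 9.5 0.974
6 [123, 124, 122, 119, 117, 119, 120, 104, 78, 58, 58, 49, 49, 69, 94, 115, 116, 108, 106, 108, 80, 48, 55, 92, 111, 116, 117, 117, 116, 117]
7 [117, 120, 121, 122, 123, 124, 123, 122, 120, 120, 120, 110, 85, 65, 59, 57, 44, 64, 97, 116, 115, 108, 100, 85, 61, 55, 81, 105, 115, 117]
8 [121, 119, 119, 116, 114, 111, 114, 119, 120, 119, 119, 118, 111, 90, 65, 61, 56, 51, 62, 86, 109, 116, 114, 94, 56, 53, 82, 105, 114, 115]
9 [119, 116, 117, 119, 120, 120, 121, 121, 121, 121, 119, 119, 104, 76, 57, 59, 50, 55, 83, 111, 123, 117, 105, 87, 56, 55, 82, 105, 113, 116]
10 [120, 117, 117, 119, 119, 119, 122, 121, 119, 119, 119, 118, 103, 75, 58, 59, 49, 55, 84, 110, 122, 117, 105, 85, 55, 52, 81, 105, 114, 116]
```

Request:
step_arm --increments '[[[0.2, 0, 0, 0, 0, 0, 0], [0.9, 0, 0, 0, 0, 0, 0], [0.9, 0, 0, 0, 0, 0, 0], [0.9, 0, 0, 0, 0, 0, 0], [0.9, 0, 0, 0, 0, 0, 0], [0.9, 0, 0, 0, 0, 0, 0], [0.9, 0, 0, 0, 0, 0, 0], [0.9, 0, 0, 0, 0, 0, 0]]]'

```text
time: 22.37
tool_pos: [0.5329, -0.1289, 0.1064]
eef_rot: [[0.0, 0.186, -0.982], [-0.0, -0.982, -0.186], [-1.0, 0.0, -0.0]]
ft_force: [0.8, -0.7, 0.2]
opening: 0.948
```

```bash
cat > q.py <<'E'
from trk import *
n=sys.argv[1]; d=imaging.capture("top"); c=imaging.capture("scene"); s=r.sense(); pickle.dump((c,d,s),open(n+".pkl","wb"))
d6=pickle.load(open("j6.pkl","rb"))[1]
Y=(-.045,-.04,-.035,-.03,-.025)
g=lambda d,a,b:np.array([pf(d,y,.095,a,b,.0005) for y in Y],np.float32)
for a,b in((.128,.158),(.128,.145),(.136,.152)):
    o,m=match(seg(d6,a,b),seg(d,.10,.19)); print("C",o-(a-.1)*1000,round(m,3),end="; ")
o,m=match(g(d6,.160,.186),g(d,.12,.205)); print("block",o-40,"t",round(s["time"],2),"op",round(s["opening"],3),"F",s["ft_force"].round(1),"pos",s["tool_pos"].round(4))
print(pf(d,0,.04,.12,.18).tolist())
E
python3 q.py k0
```

```text
C 7.0000000000000036 0.977; C 7.0000000000000036 0.991; C 6.999999999999993 0.944; block 6.5 t 22.47 op 0.951 F [ 0.2 -0.5 -0.1] pos [ 0.5328 -0.1288  0.1064]
[124, 124, 123, 120, 115, 114, 113, 115, 119, 121, 121, 100, 75, 59, 56, 46, 84, 108, 112, 101, 109, 115, 113, 90, 53, 52, 81, 104, 113, 116]
```

Request:
step_arm --increments '[[[0.4, 0, 0, 0, 0, 0, 0], [0.1, 0, 0, 0, 0, 0, 0], [0.1, 0, 0, 0, 0, 0, 0], [0.1, 0, 0, 0, 0, 0, 0], [0.1, 0, 0, 0, 0, 0, 0], [0.1, 0, 0, 0, 0, 0, 0]]]'

```text
time: 22.97
tool_pos: [0.5331, -0.1272, 0.1067]
eef_rot: [[0.0, 0.188, -0.982], [0.001, -0.982, -0.188], [-1.0, -0.001, -0.001]]
ft_force: [-2.8, 8.0, 6.8]
opening: 0.548
```

```bash
python3 q.py k1
```

```text
C 12.000000000000004 0.821; C 13.500000000000004 0.993; C 12.999999999999993 0.98; block 6.5 t 23.07 op 0.56 F [-1.6  9.3  6.8] pos [ 0.5331 -0.1273  0.1067]
[120, 121, 120, 121, 122, 123, 123, 122, 121, 120, 119, 119, 119, 112, 96, 70, 62, 56, 50, 58, 98, 112, 106, 84, 51, 52, 82, 105, 113, 117]
```

Request:
step_arm --increments '[[[0.14, 0, 0, 0, 0, 0, 0], [0.14, 0, 0, 0, 0, 0, 0], [0.14, 0, 0, 0, 0, 0, 0], [0.14, 0, 0, 0, 0, 0, 0], [0.14, 0, 0, 0, 0, 0, 0], [0.14, 0, 0, 0, 0, 0, 0], [0.14, 0, 0, 0, 0, 0, 0], [0.14, 0, 0, 0, 0, 0, 0]]]'

```text
time: 23.73
tool_pos: [0.533, -0.1274, 0.1064]
eef_rot: [[0.0, 0.188, -0.982], [0.001, -0.982, -0.188], [-1.0, -0.001, -0.0]]
ft_force: [-1.4, 8.0, 1.4]
opening: 0.569
```

```bash
python3 q.py k2
```

```text
C 12.000000000000004 0.832; C 13.000000000000004 0.995; C 12.999999999999993 0.981; block 6.5 t 23.83 op 0.564 F [-0.5  8.1  1.5] pos [ 0.533  -0.1274  0.1064]
[118, 120, 121, 123, 123, 123, 123, 122, 121, 120, 119, 118, 119, 113, 95, 69, 61, 56, 50, 56, 91, 107, 106, 89, 56, 53, 80, 104, 115, 116]
```

Request:
step_arm --increments '[[[0.18, 0, 0, 0, 0, 0, 0], [0.18, 0, 0, 0, 0, 0, 0], [0.18, 0, 0, 0, 0, 0, 0], [0.18, 0, 0, 0, 0, 0, 0], [0.18, 0, 0, 0, 0, 0, 0], [0.18, 0, 0, 0, 0, 0, 0], [0.18, 0, 0, 0, 0, 0, 0], [0.18, 0, 0, 0, 0, 0, 0]]]'

```text
time: 24.5
tool_pos: [0.5329, -0.1276, 0.1063]
eef_rot: [[0.0, 0.187, -0.982], [0.001, -0.982, -0.187], [-1.0, -0.001, -0.0]]
ft_force: [0.4, 6.6, -1.1]
opening: 0.592
```

```bash
python3 q.py k3; python3 q.py k4
```

```text
C 12.000000000000004 0.848; C 13.000000000000004 0.997; C 12.999999999999993 0.974; block 6.5 t 24.6 op 0.592 F [-0.2  6.7 -1.6] pos [ 0.533  -0.1275  0.1062]
[124, 123, 121, 119, 117, 118, 118, 119, 120, 120, 119, 118, 119, 113, 93, 66, 62, 57, 48, 53, 82, 107, 114, 98, 59, 55, 82, 105, 114, 116]
C 12.000000000000004 0.845; C 13.000000000000004 0.996; C 12.999999999999993 0.973; block 6.5 t 24.7 op 0.592 F [ 1.   5.9 -1.6] pos [ 0.5329 -0.1275  0.1062]
[123, 123, 120, 119, 118, 117, 116, 118, 119, 120, 119, 118, 119, 112, 93, 67, 61, 56, 49, 53, 82, 106, 113, 98, 60, 53, 81, 105, 114, 116]
```

```bash
python3 -c "
from workcell import r
print(r.finish_job())"
```

```text
the job is handed in; nothing more can be done
None
```

I stood the loose mould half between the pegs with its knobs towards the fixed half and let go of it. I then pumped the trigger until the mould closed, and handed the job in at about 25 s with the trigger still squeezed.

**Last checks**
- **Closed:** the loose half stopped moving while the jaw went on advancing.
- **Pad:** it is pressed in about 8 to 9 mm of 16. This is worked out from how far the jaw moved in the top camera and the stated 3 N of friction, so it could be off by about 1 mm.
- **Grip:** the wrist showed 6 to 7 N against the trigger. It was dropping a little as I eased off, and the jaw did not move.
- **Bystanders:** I never approached the cup, bowl or tape. A rough picture comparison midway, before the final squeeze, showed no obvious change around them.

**What failed or disagreed**
- **Fingertip height:** the cameras and contact put the fingertips about 40 mm higher than stated. My first grasp therefore closed on top of the block, with about 22 N of upward force at the wrist. I opened, went lower and gripped it properly.
- **Seventh stroke:** on the final squeeze of this stroke the jaw slipped back about 1 mm, and I don't know why. I released it and finished with one more, shorter stroke.

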